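# Press the label holder home in the sample case

## Robot

A 6-joint arm with a two-finger parallel gripper is mounted at the origin on a cart in front of the work surface, level with it; the furniture and walls round the work are solid. World frame = base frame: x ahead of the robot, y to its left, z up, the work surface at z = 0. Lengths are in m, angles in degrees, forces in N, time in s.
With the tool pointing down it reaches from about 0.25 to 0.8 m from the base axis. Payload 8.5 kg.
Tool frame: the origin (TCP) lies on the mounting face of the last link; the fingertips stand 173 mm ahead of it and the grasp point (between the pads) lies 155 mm ahead of it; z points along the fingers, y is the line along which they close (so a half turn about z gives the same grasp; the last joint's range is limited). The gripper opens to 85 mm and grips with 20 to 120 N. Pads are 22 mm wide; open, the fingers measure 114 mm over their backs; the gripper's body (76 mm by 85 mm) begins 54 mm behind the grasp point. The pads swing forward as they close: fully open they stand 13 mm farther back than shut.
Start: joints at [66.864, 13.648, -0.773, 75.585, 0, 90], TCP at [0.206, 0.483, 0.405] pointing down, gripper open.
Joint ranges: [-152.45, 152.45], [-59.26, 108.67], [-65.41, 83.53], [-104.44, 129.93], [-82.83, 76.93], [-180, 180]. Speed limits (degrees/s): [127.2, 127.2, 159.86, 180, 180, 180].

## Interface

Orientations are given as a 3x3 rotation matrix whose columns are the frame's x, y, z axes.
In Python, from station import ctrl gives the robot as it stands. The module is installed in compiled form; this text tells all that it offers.
- The arm moves only by the tool step_arm, never from a script. Its arguments are lists of equal length, an entry for each row: "delta_pos": the shift along the tool's x, y, z in cm, a list of three; "yaw": the turn about the tool's z in rad. In form: {"delta_pos": [[x, y, z], ...], "yaw": [yaw, ...]}. A call has 1 to 20 rows; each row is the pose to reach, as a shift and turn from the pose commanded when the call began, along the tool's axes at that moment; what a row does not reach only later rows make up. A row lasts 1/10 s, in which the tool goes at most 50 mm and 8.59 degrees, less where a joint would pass 70% of its speed; a pose out of reach is approached as far as the arm can. A call with a gripper value outside its range is refused whole. "fingers" is the closure, from 0 (fully open) to 1 (shut), set as the call begins (left out, the last holds). The fingers move at their own pace and stop on an object; "grip_force" is the grip in N (left out, the last holds). Time passes only in rows, so rows that repeat a pose let the fingers close. It gives the time, the measured TCP pose, the force, the opening and the grip force at its end, in the units of the state.
- ctrl.state(): the state, without advancing time (a new reading comes with each control period).
- ctrl.snapshot(name): name is "side" or "top" or "wrist"; returns the picture (480x640x3 uint8, red, green, blue); there is no depth.
- ctrl.camera_params(name): a dict with "camera_matrix" (3x3 intrinsics, pixels), "xyz" and "rotation" of the camera in the world. Camera axes: x right, y up, looking along -z (the intrinsics and any distortion apply to the point x, -y, -z); pixel columns grow to the right and rows downward; lengths in m; the calibration is good to about 2 mm. A picture is of the moment at which its call begins: read the wrist's pose just before it. camera_params takes no time and is no camera call; for the wrist camera it gives the pose at the moment of the call.
- ctrl.hand_in(): hands the job in; it is judged then, once.
Trained networks look in the newest picture that a camera, given by its name, has taken for a name from the list of things; names that differ only in an ending like _2 or _b are one class to them, and where a whole thing is asked for, a point or a joint stands for the part that bears it (a point fixed in the world has none). Each returns a list of dicts, best first, with "conf" (0 to 1); they miss things now and then, are a little off and sometimes report something else, mostly with a low value. They report only what shows in the picture. A call takes as long as a camera call. They do not tell look-alikes from the thing itself.
- ctrl.search_frame(name, camera): "pixel" ([column, row] in pixels, amid what is visible of it).
- ctrl.masks_of(name, camera): "region" (480x640 bool, what is visible of it) and "pixel" ([column, row] in pixels, amid what is visible of it).
- ctrl.mark_of(name, camera): "pixel" ([column, row] in pixels: a listed point, or the origin of a listed thing).
The state is a dict: "t": time; "joints": joint angles; "joint_vel": joint speeds; "joint_torque": joint torques, N m; "ee_pos": TCP position; "tool_rot": TCP orientation; "wrist_force": force on the tool from outside, world axes, zero at the start; "torque": the same for the moment, N m; "grip_width": opening from 0.0 (shut) to 1.0 (fully open); "gripper_force": force on a finger pad.
Only numpy, scipy, OpenCV 4.12 (cv2) and the standard library are available. Lean on these libraries where they do the work, as an engineer would, in place of code of your own. Each camera call takes 0.05 s, during which the arm holds its last target. There are 200 camera calls.

## Task

Open the lid of the grey sample case until it stands open on its stop. Then take the wider of the two white label holders from the slotted stand, slide it down upright behind the metal lip just inside the case's front wall, and press it fully down against the spring seat at the bottom. Finish while still holding it pressed home, without letting go; leave the narrow holder in the stand and do not disturb the glassware.

Things in the scene. Friction and masses are not known exactly. Their poses are not given: they have to be found in the camera images.
- lid_handle (a point): Centre of the lid's handle: a dark round bar, 14 mm in diameter and 24 mm long across (along the case's y), on a short neck that stands 30 mm out from the lid's front wall near the lid's top; pinched across its two flat ends it turns freely between the fingers. The point moves with the lid (closed: 122 mm above the worktop; 145 mm before and 46 mm above the hinge line).
- lid_hinge (a point): Middle of the lid's hinge line, fixed on the case's back rim, 76 mm above the worktop. Axes as the case's: the hinge line runs along y.
- lid (a joint): Lid angle in rad: 0 closed, grows as it opens up and backwards, 1.5 standing on its stop. The lid weighs 0.25 kg; it falls shut below about 1.05 and falls slowly open onto its stop above that. It is 115 x 150 mm and 55 mm deep.
- case: Grey sample case, fixed on the worktop, base 115 (x) x 150 (y) x 70 mm high on 6 mm feet, with vials in a foam insert. Origin: centre of its underside, 6 mm above the worktop; x points from the front wall (the robot's side) to the hinge, y along the front wall, z up. The solid left side of the hood (x 0.35 to 1.1 m, from y = 0.32 m outwards, taller than the arm) stands between the arm's start and the work: draw the arm in before turning.
- channel (a point): Centre of the mouth of the label channel, level with the base's rim (76 mm above the worktop), 47.5 mm before the case's centre. The channel is a slot behind the front wall: 8 mm wide along the case's x (front wall on one side, metal lip 100 mm long on the other, bevelled at their tops) and 62 mm long along y between end stops. The wide holder's width goes along the case's y.
- seat (a joint): Travel of the spring seat at the bottom of the channel, in m: 0 up, 0.006 fully pressed down. It takes 3.2 N to start and 8 N to be fully down, and springs back when let go.
- seat_top (a point): Top of the spring seat, where the holder's lower edge lands: 36 mm above the worktop when up, 30 mm when pressed; it moves with the seat.
- holder_wide_grip (a point): Centre of the grip rib along the top of the WIDE white label holder. The holder is a plate 5 mm thick (its x), 56 mm wide (its y), 90 mm high, 50 g, both faces alike; the rib is 12 mm thick (x), 44 mm long (y), 14 mm high and its centre lies 83 mm above the lower edge. Stands upright in the stand, lower edge 8 mm above the worktop, in either of the two slots.
- holder_wide_center (a point): Centre of the wide holder, 45 mm above its lower edge and 38 mm below the grip point, same axes.
- holder_narrow_grip (a point): The same point on the NARROW holder (34 mm wide, rib 22 mm long, otherwise the same), which stays in the other slot.
- stand: Grey slotted stand, fixed, 56 (x) x 151 (y) x 36 mm high, origin at the centre of its underside. Two slots 6.5 mm wide in x and 28 mm deep lie end to end along its y, 36 mm either side of the centre; the holders stand in them, leaning a few degrees at most.
- jar_mark (a point): Glass jar with black cap, 68 mm across, 106 mm high; point 20 mm above its foot. Leave alone.
- beaker_mark (a point): Small beaker, 49 mm across, 56 mm high; point 20 mm above its foot. Leave alone.
- vial_tall_mark (a point): White-capped vial, 26 mm across, 58 mm high; point 20 mm above its foot. Leave alone.
- vial_back_mark (a point): White-capped vial like the other, at the back, 26 mm across, 58 mm high; point 20 mm above its foot. Leave alone.
- white_vial_mark (a point): Small vial with white cap, 24 mm across, 43 mm high; point 20 mm above its foot. Leave alone.
- septum_mark (a point): White rubber-like stopper, 30 mm across, 30 mm high; point 20 mm above its foot. Leave alone.
Mind the look-alikes: they are no part of the job. Leave any blue look-alike of the part that bears holder_wide_grip alone.

How it is judged:
By the outcome, as a careful person would: the job done as asked, in the order asked, and still so for the second after the job is handed in, while the arm keeps its last pose, push and grip.
It also fails if it takes over 59 s, if anything falls off the work surface, if the arm or the gripper's body presses on something with over 40 N, if the wrist force passes 120 N, or if a joint passes its speed limit or range.

## Working session

There is one attempt and no reset: what is moved stays moved. The work goes in short steps, Python scripts to look and compute and a tool call to move; the robot and the scene stay as the last step left them, time stands still between calls to the robot, and variables do not carry over. Pictures are saved under pics/ and viewed, at most 10 in all, crops included, and the job is handed in when it is done.

Besides the shell and the picture viewer there is one more tool, called as name(argument=value, ...) on one line, values as JSON. step_arm: Moves the arm, as the interface text tells. Its arguments: {"type":"object","properties":{"delta_pos":{"type":"array"},"yaw":{"type":"array"},"fingers":{"type":"number"},"grip_force":{"type":"number"}},"required":["delta_pos","yaw"]}

```bash
mkdir -p pics
cat > h.py <<'E'
import numpy as np, cv2
from station import ctrl
def snap(n,f=None):
    p=ctrl.camera_params(n); im=ctrl.snapshot(n)
    if f: cv2.imwrite('pics/'+f,im[:,:,::-1])
    return im,p
def ray(p,px):
    K=np.array(p['camera_matrix']);d=np.linalg.inv(K)@[px[0],px[1],1]
    d=np.array(p['rotation'])@[d[0],-d[1],-d[2]]
    return np.array(p['xyz']),d/np.linalg.norm(d)
def proj(p,X):
    c=np.array(p['rotation']).T@(np.array(X)-p['xyz']);q=np.array(p['camera_matrix'])@[c[0],-c[1],-c[2]];return q[:2]/q[2]
def atz(p,px,z):
    o,d=ray(p,px);return o+d*(z-o[2])/d[2]
def tri(rs):
    A=np.zeros((3,3));b=np.zeros(3)
    for o,d in rs:
        M=np.eye(3)-np.outer(d,d);A+=M;b+=M@o
    return np.linalg.solve(A,b)
E
python3 - <<'E'
from h import *
np.set_printoptions(precision=4,suppress=True)
print(ctrl.state())
P={}
for c in('side','top'):
    im,P[c]=snap(c,c+'0.png');print(c,P[c])
    for n in['lid_handle','lid_hinge','case','channel','holder_wide_grip','holder_narrow_grip','stand','jar_mark','beaker_mark','vial_tall_mark']:
        print(n,[(np.round(r['pixel']).tolist(),round(r['conf'],2)) for r in ctrl.mark_of(n,c)[:3]])
E
```

```text
{'t': 0.0, 'joints': array([66.8648, 13.6796, -0.8168, 75.5839,  0.0004, 89.9996]), 'joint_vel': array([ 0.0254,  0.0799,  0.0433, -0.0475, -0.0316,  0.0254]), 'joint_torque': array([ -0.0009, -53.8768,  34.6437,   0.0181,  -0.0001,   0.    ]), 'ee_pos': array([0.2062, 0.4826, 0.4041]), 'tool_rot': array([[-0.9196,  0.3929, -0.0006],
       [ 0.3929,  0.9196, -0.0013],
       [ 0.    , -0.0014, -1.    ]]), 'wrist_force': array([ 0.2242, -0.5769, -0.8132]), 'torque': array([-0.0266,  0.019 , -0.0016]), 'gripper_force': 0.0, 'grip_width': 0.9990336801423721}
side {'camera_matrix': array([[530.6933,   0.    , 319.4464],
       [  0.    , 530.6933, 241.0949],
       [  0.    ,   0.    ,   1.    ]]), 'xyz': array([-0.0908, -0.9687,  0.6543]), 'rotation': array([[ 0.751 ,  0.3163, -0.5796],
       [-0.6603,  0.3543, -0.6622],
       [-0.0041,  0.88  ,  0.4749]])}
lid_handle [([283.0, 284.0], 0.84)]
lid_hinge [([363.0, 302.0], 0.92), ([435.0, 338.0], 0.48)]
case [([330.0, 335.0], 0.56)]
channel [([306.0, 303.0], 0.73)]
holder_wide_grip [([294.0, 253.0], 0.86), ([358.0, 198.0], 0.59)]
holder
[... 266 characters left out ...]
, 236.7763],
       [  0.    ,   0.    ,   1.    ]]), 'xyz': array([ 0.4812, -0.1712,  1.3676]), 'rotation': array([[ 0.0149,  0.9939, -0.1093],
       [-0.9999,  0.015 ,  0.0001],
       [ 0.0018,  0.1093,  0.994 ]])}
lid_handle [([383.0, 336.0], 0.63), ([289.0, 323.0], 0.42)]
lid_hinge [([230.0, 324.0], 0.56), ([417.0, 284.0], 0.55), ([191.0, 308.0], 0.35)]
case [([397.0, 304.0], 0.97)]
channel [([389.0, 319.0], 0.63)]
holder_wide_grip [([275.0, 146.0], 0.81), ([329.0, 280.0], 0.67)]
holder_narrow_grip [([319.0, 311.0], 0.37)]
stand [([320.0, 313.0], 0.72), ([326.0, 297.0], 0.68)]
jar_mark [([192.0, 309.0], 0.61)]
beaker_mark [([289.0, 321.0], 0.53)]
vial_tall_mark [([463.0, 254.0], 0.67)]
```

View pics/side0.png

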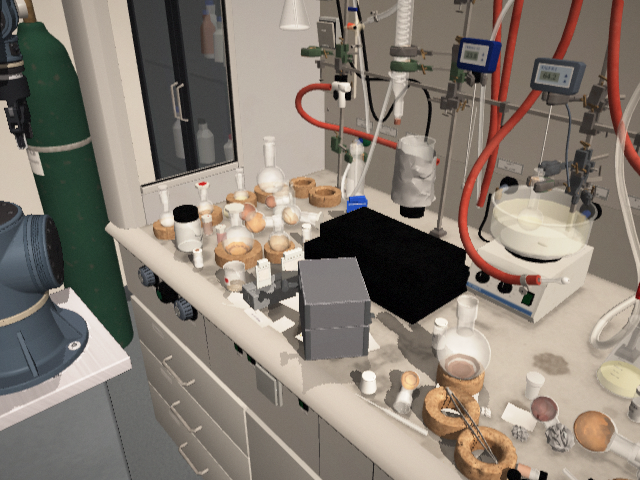

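View pics/top0.png

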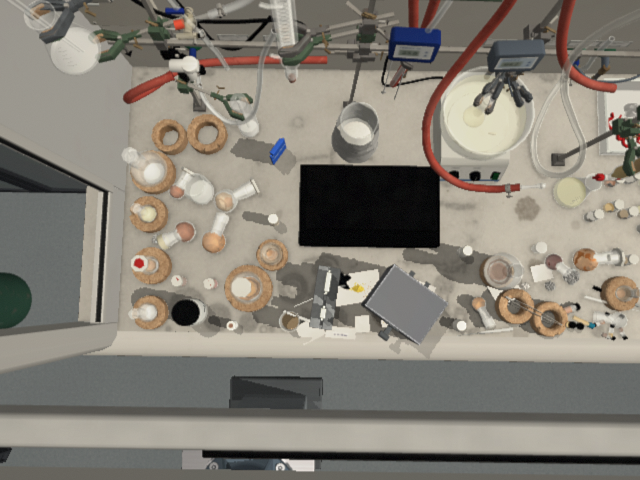

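Run:
```python
from h import *
np.set_printoptions(precision=4,suppress=True)
S=ctrl.camera_params('side');T=ctrl.camera_params('top')
for n,s,t,z in[('handle',(283,284),(383,336),.122),('hinge',(363,302),(417,284),.076),('case',(330,335),(397,304),.006),('chan',(306,303),(389,319),.076),('wide',(294,253),(329,280),.091),('narrow',(259,264),(319,311),.091),('stand',(278,290),(326,297),0),('jar',(190,243),(192,309),.02),('beaker',(232,278),(289,321),.02),('tall',(436,338),(463,254),.02)]:
    print(n,atz(S,s,z),atz(T,t,z),tri([ray(S,s),ray(T,t)]))
```

```text
handle [ 0.3992 -0.3066  0.122 ] [ 0.3961 -0.3102  0.122 ] [ 0.3965 -0.31    0.1248]
hinge [ 0.5163 -0.3994  0.076 ] [ 0.5148 -0.395   0.076 ] [ 0.5163 -0.3966  0.0743]
case [ 0.4628 -0.366   0.006 ] [ 0.4667 -0.3575  0.006 ] [ 0.4675 -0.3592 -0.0006]
chan [ 0.4336 -0.3302  0.076 ] [ 0.4324 -0.3293  0.076 ] [ 0.433  -0.3298  0.076 ]
wide [ 0.5204 -0.1873  0.091 ] [ 0.5207 -0.1877  0.091 ] [ 0.5205 -0.1876  0.0911]
narrow [ 0.4373 -0.1749  0.091 ] [ 0.4488 -0.1656  0.091 ] [ 0.4469 -0.1644  0.0826]
stand [ 0.4883 -0.1667  0.    ] [ 0.4813 -0.182   0.    ] [ 0.48   -0.181   0.0109]
jar [0.4348 0.1241 0.02  ] [0.4473 0.1447 0.02  ] [0.4466 0.1481 0.0059]
beaker [ 0.4232 -0.0846  0.02  ] [ 0.4218 -0.0926  0.02  ] [ 0.4207 -0.092   0.0246]
tall [ 0.5936 -0.5178  0.02  ] [ 0.5918 -0.5186  0.02  ] [ 0.592  -0.5185  0.0213]
```

Seen: the case is at top px (405,303) and the stand at (325,297). Wide-holder candidates:
- Stand slot at side (294,253), top (329,280)
- Stand slot at side (261,268), top (319,311), which looks narrower
- Blue look-alike at side (357,203), top (277,150), to be left alone

I'll draw the arm in, then go over the handle and look closer.

step_arm(delta_pos=[[-9.4, -15.9, 0], [-9.4, -15.9, 0], [-9.4, -15.9, 0], [-9.4, -15.9, 0], [-20, -33, 0], [-20, -33, 0], [-20, -33, 0], [-20, -33, 0], [-20, -33, 0], [-41, -59, 0], [-41, -59, 0], [-41, -59, 0], [-41, -59, 0], [-41, -59, 0], [-41, -59, 0], [-41, -59, 0], [-41, -59, 0], [-48.5, -65.5, 0], [-48.5, -65.5, 0], [-48.5, -65.5, 0]], yaw=[0, 0, 0, 0, 0, 0, 0, 0, 0.1, 0.223, 0.223, 0.223, 0.223, 0.223, 0.223, 0.223, 0.223, 0.223, 0.223, 0.223], fingers=0, grip_force=40)

```text
t: 3.1
ee_pos: [0.397, -0.314, 0.4036]
tool_rot: [[-0.809, 0.588, 0.0], [0.588, 0.809, -0.001], [-0.001, -0.001, -1.0]]
wrist_force: [0.6, 0.0, -0.2]
grip_width: 1.0
gripper_force: 0.0
```

Run:
```python
from h import *
np.set_printoptions(precision=4,suppress=True)
s=ctrl.state();print(s['t'],s['ee_pos'],s['tool_rot'],s['joints'],s['wrist_force'])
im,W=snap('wrist','w1.png');print(W)
for n in['lid_handle','lid_hinge','case','holder_wide_grip','holder_narrow_grip','stand']:
    print(n,[(np.round(r['pixel']).tolist(),round(r['conf'],2)) for r in ctrl.mark_of(n,'wrist')[:3]])
print('expect',[proj(W,q) for q in [(.3965,-.31,.122),(.5163,-.3966,.076),(.5205,-.1876,.091),(.447,-.165,.091)]])
```

```text
3.1 [ 0.397  -0.314   0.4036] [[-0.8087  0.5883  0.0003]
 [ 0.5883  0.8087 -0.001 ]
 [-0.0008 -0.0007 -1.    ]] [-38.3289  11.795   -3.3904  74.7677  -0.0355  -2.2957] [ 0.6446  0.0108 -0.1857]
{'camera_matrix': array([[413.614 ,   0.    , 307.0242],
       [  0.    , 413.614 , 241.3028],
       [  0.    ,   0.    ,   1.    ]]), 'xyz': array([ 0.34  , -0.2736,  0.3731]), 'rotation': array([[ 0.5872, -0.7783, -0.2223],
       [ 0.8095,  0.5644,  0.1618],
       [-0.0004, -0.275 ,  0.9615]])}
lid_handle [([310.0, 237.0], 0.64)]
lid_hinge []
case [([310.0, 292.0], 0.62)]
holder_wide_grip [([555.0, 258.0], 0.84)]
holder_narrow_grip [([523.0, 166.0], 0.73)]
stand [([483.0, 190.0], 0.96), ([311.0, 237.0], 0.44)]
expect [array([313.106, 234.102]), array([311.9216, 391.2131]), array([551.3724, 261.3   ]), array([531.9214, 158.441 ])]
```

View pics/w1.png

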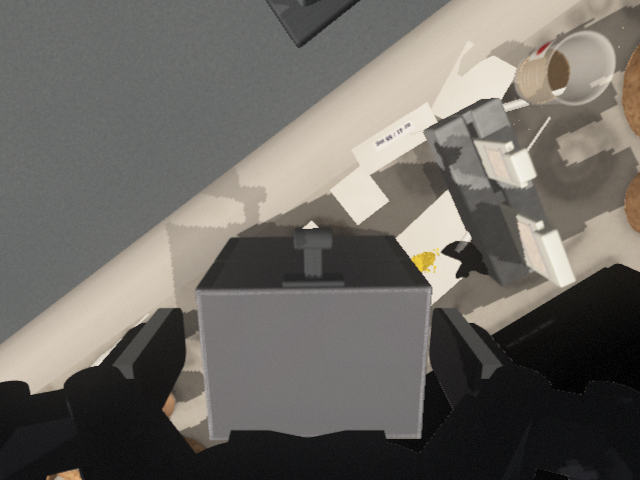

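The handle is at wrist px (313,238), square to the fingers. In the stand the wide rib is at (547,252) and the narrow one at (516,165). Descending to pinch the handle.

step_arm(delta_pos=[[0.1, 0.3, 4.5], [0.1, 0.3, 9], [0.1, 0.3, 12.7], [0.1, 0.3, 12.7], [0.1, 0.3, 12.7]], yaw=[0, 0, 0, 0, 0])

```text
t: 3.95
ee_pos: [0.3959, -0.3067, 0.2787]
tool_rot: [[-0.81, 0.586, -0.0], [0.586, 0.81, 0.0], [0.0, -0.0, -1.0]]
wrist_force: [0.3, -0.7, 0.9]
grip_width: 0.999
gripper_force: 0.0
```

step_arm(delta_pos=[[0, 0, 0], [0, 0, 0], [0, 0, 0], [0, 0, 0], [0, 0, 0], [0, 0, 0], [0, 0, 0], [0, 0, 0]], yaw=[0, 0, 0, 0, 0, 0, 0, 0], fingers=1, grip_force=40)

```text
t: 4.75
ee_pos: [0.3954, -0.3081, 0.2787]
tool_rot: [[-0.809, 0.588, -0.001], [0.587, 0.809, -0.004], [-0.001, -0.003, -1.0]]
wrist_force: [-5.9, -5.8, 7.3]
grip_width: 0.272
gripper_force: 39.4
```

Run:
```python
from h import *
im,W=snap('wrist')
cv2.imwrite('pics/w2.png',im[180:480,120:520,::-1])
# arc rows: tool x = -case x ; tool z down
r=np.hypot(145,46)
for a in np.arange(0,1.46,.1): 
    t=np.arctan2(46,145)+a; print(round(a,2),round((r*np.cos(t)-145)/10,2),round(-(r*np.sin(t)-46)/10,2))
```

```text
0.0 0.0 -0.0
0.1 -0.53 -1.42
0.2 -1.2 -2.79
0.3 -2.01 -4.08
0.4 -2.94 -5.28
0.5 -3.98 -6.39
0.6 -5.13 -7.38
0.7 -6.37 -8.26
0.8 -7.7 -9.01
0.9 -9.09 -9.62
1.0 -10.54 -10.09
1.1 -12.02 -10.41
1.2 -13.53 -10.58
1.3 -15.05 -10.6
1.4 -16.57 -10.47
```

View pics/w2.png

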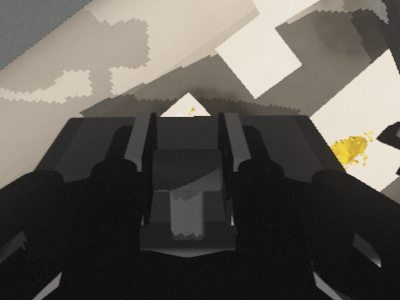

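The pads hold the bar at 23 mm. Swinging the lid along its arc, in two calls.

step_arm(delta_pos=[[-0.25, 0, -0.7], [-0.53, 0, -1.42], [-0.86, 0, -2.1], [-1.2, 0, -2.79], [-1.6, 0, -3.45], [-2.01, 0, -4.08], [-2.47, 0, -4.7], [-2.94, 0, -5.28], [-3.45, 0, -5.85], [-3.98, 0, -6.39], [-4.55, 0, -6.9], [-5.13, 0, -7.38], [-5.13, 0, -7.38]], yaw=[0, 0, 0, 0, 0, 0, 0, 0, 0, 0, 0, 0, 0])

```text
t: 6.1
ee_pos: [0.437, -0.3377, 0.3519]
tool_rot: [[-0.809, 0.587, -0.002], [0.587, 0.809, -0.001], [0.001, -0.002, -1.0]]
wrist_force: [-5.4, -0.7, 0.3]
grip_width: 0.269
gripper_force: 39.5
```

step_arm(delta_pos=[[-0.61, 0, -0.46], [-1.24, 0, -0.88], [-1.9, 0, -1.27], [-2.57, 0, -1.63], [-3.26, 0, -1.95], [-3.96, 0, -2.24], [-4.68, 0, -2.49], [-5.41, 0, -2.71], [-6.15, 0, -2.88], [-6.89, 0, -3.03], [-7.64, 0, -3.13], [-8.4, 0, -3.2], [-9.16, 0, -3.23], [-9.92, 0, -3.22], [-10.7, 0, -3.17], [-11.44, 0, -3.09], [-11.44, 0, -3.09]], yaw=[0, 0, 0, 0, 0, 0, 0, 0, 0, 0, 0, 0, 0, 0, 0, 0, 0])

```text
t: 7.8
ee_pos: [0.531, -0.4048, 0.3838]
tool_rot: [[-0.81, 0.586, 0.003], [0.586, 0.81, -0.002], [-0.003, 0.0, -1.0]]
wrist_force: [0.0, 1.2, 9.7]
grip_width: 0.27
gripper_force: 44.0
```

step_arm(delta_pos=[[-0.5, 0, 0.08], [-1.0, 0, 0.18], [-1.0, 0, 0.18]], yaw=[0, 0, 0])

```text
t: 8.1
ee_pos: [0.539, -0.4105, 0.3823]
tool_rot: [[-0.81, 0.586, 0.003], [0.586, 0.81, -0.002], [-0.004, 0.0, -1.0]]
wrist_force: [0.7, 1.0, 9.9]
grip_width: 0.267
gripper_force: 44.5
```

Lid is about on its stop. Releasing and rising.

step_arm(delta_pos=[[0, 0, 0], [0, 0, 0], [0, 0, 0], [0, 0, 0], [0, 0, -3], [0, 0, -6], [0, 0, -6]], yaw=[0, 0, 0, 0, 0, 0, 0], fingers=0)

```text
t: 8.8
ee_pos: [0.5383, -0.4104, 0.4448]
tool_rot: [[-0.81, 0.587, 0.005], [0.587, 0.81, -0.004], [-0.006, -0.0, -1.0]]
wrist_force: [0.4, -0.7, 0.4]
grip_width: 1.001
gripper_force: 0.0
```

Run:
```python
from h import *
np.set_printoptions(precision=4,suppress=True)
s=ctrl.state();print(s['t'],s['ee_pos'],s['joints'])
R={}
for c in('side','top'):
    im,p=snap(c,c+'1.png')
    for n in['lid_handle','holder_wide_grip','holder_wide_center','holder_narrow_grip','channel','stand']:
        r=ctrl.mark_of(n,c)[:2];print(c,n,[(np.round(q['pixel'],1).tolist(),round(q['conf'],2)) for q in r])
    if c=='side': a=im[190:340,230:400]
    else: b=im[180:330,240:480]
cv2.imwrite('pics/c1.png',np.hstack([cv2.resize(a,(400,353)),cv2.resize(b,(400,353))])[:,:,::-1])
```

```text
8.8 [ 0.5383 -0.4104  0.4448] [-37.3178  29.1586  28.7318  89.2298  -0.0027  -1.3979]
side lid_handle [([386.1, 231.0], 0.98)]
side holder_wide_grip [([292.8, 251.5], 0.7), ([355.1, 199.3], 0.51)]
side holder_wide_center [([358.3, 210.1], 0.75), ([294.0, 267.3], 0.67)]
side holder_narrow_grip [([260.2, 263.8], 0.83)]
side channel [([308.6, 301.7], 0.69), ([289.1, 251.3], 0.52)]
side stand [([278.8, 290.9], 0.91)]
top lid_handle [([439.3, 270.7], 0.73), ([190.1, 310.6], 0.3)]
top holder_wide_grip [([274.4, 148.1], 0.79), ([332.3, 282.1], 0.69)]
top holder_wide_center [([328.5, 282.6], 0.63), ([276.7, 148.3], 0.53)]
top holder_narrow_grip [([416.8, 280.3], 0.64), ([320.8, 314.3], 0.52)]
top channel []
top stand [([324.2, 297.2], 0.77)]
```

View pics/c1.png

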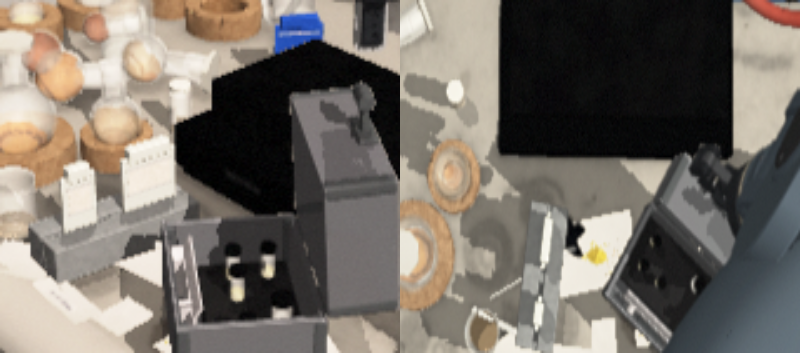

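The lid stands open with the arm clear of it. The wide holder is in the rear slot (crop (147,170), left half); the narrow one at (78,200) stays. Going above the wide holder.

step_arm(delta_pos=[[14.7, 16.8, 2.5], [14.7, 16.8, 2.5], [14.7, 16.8, 2.5], [14.7, 16.8, 2.5], [14.7, 16.8, 4.5], [14.7, 16.8, 4.5], [14.7, 16.8, 4.5]], yaw=[-0.1, -0.22, -0.34, -0.45, -0.45, -0.45, -0.45])

```text
t: 10.2
ee_pos: [0.5177, -0.1875, 0.3959]
tool_rot: [[-0.985, 0.175, -0.0], [0.175, 0.985, -0.0], [-0.0, -0.0, -1.0]]
wrist_force: [0.0, 0.6, 0.3]
grip_width: 0.998
gripper_force: 0.0
```

Run:
```python
from h import *
np.set_printoptions(precision=4,suppress=True)
S=ctrl.camera_params('side');T=ctrl.camera_params('top')
print(tri([ray(S,(293,252)),ray(T,(331.3,281.5))]),tri([ray(S,(260,264)),ray(T,(320.7,313))]))
s=ctrl.state();print(s['t'],s['ee_pos'],s['tool_rot'])
im,W=snap('wrist','w3.png')
for n in['holder_wide_grip','holder_narrow_grip','stand']:
    print(n,[(np.round(r['pixel'],1).tolist(),round(r['conf'],2),atz(W,r['pixel'],.091)) for r in ctrl.mark_of(n,'wrist')[:3]])
for n in ['holder_wide_grip','holder_narrow_grip']:
  for r in ctrl.masks_of(n,'wrist')[:2]:
    m=r['region'].astype(np.uint8);print(n,r['conf'],m.sum(),cv2.minAreaRect(cv2.findNonZero(m)))
```

```text
[ 0.5159 -0.1921  0.0973] [ 0.4439 -0.1694  0.0859]
10.2 [ 0.5177 -0.1875  0.3959] [[-0.9846  0.1748 -0.    ]
 [ 0.1748  0.9846 -0.0004]
 [-0.     -0.0004 -1.    ]]
holder_wide_grip [([310.0, 230.6], 0.65, array([ 0.5183, -0.1862,  0.091 ]))]
holder_narrow_grip [([308.7, 118.9], 0.8, array([ 0.4459, -0.1744,  0.091 ]))]
stand [([307.1, 166.4], 0.79, array([ 0.4752, -0.1806,  0.091 ]))]
holder_wide_grip 0.97 1373 ((312.5, 220.5), (91.0, 19.0), 90.0)
holder_narrow_grip 0.69 864 ((309.0, 119.0), (54.0, 20.0), 90.0)
```

View pics/w3.png

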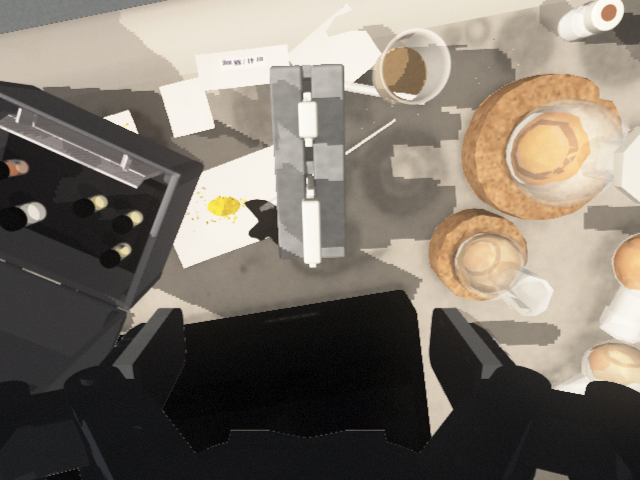

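The view shows the wide rib centred at (311,230), the narrow one at (308,119), both parallel to the image vertical, so the yaw is right. Descending and gripping.

step_arm(delta_pos=[[0, 0, 5], [0, 0, 10], [0, 0, 13], [0, 0, 15], [0, 0, 15], [0, 0, 15]], yaw=[0, 0, 0, 0, 0, 0])

```text
t: 11.1
ee_pos: [0.5179, -0.1884, 0.2461]
tool_rot: [[-0.984, 0.177, -0.0], [0.177, 0.984, -0.0], [0.0, -0.0, -1.0]]
wrist_force: [-0.2, -0.6, 0.2]
grip_width: 1.0
gripper_force: 0.0
```

step_arm(delta_pos=[[0, 0, 0], [0, 0, 0], [0, 0, 0], [0, 0, 0], [0, 0, 0], [0, 0, 0], [0, 0, 0], [0, 0, 0]], yaw=[0, 0, 0, 0, 0, 0, 0, 0], fingers=1, grip_force=60)

```text
t: 11.9
ee_pos: [0.5178, -0.1874, 0.2461]
tool_rot: [[-0.985, 0.175, 0.001], [0.175, 0.985, 0.001], [-0.001, 0.001, -1.0]]
wrist_force: [-0.3, 4.4, 6.2]
grip_width: 0.131
gripper_force: 58.1
```

step_arm(delta_pos=[[0, 0, -1], [0, 0, -2], [0, 0, -3.5], [0, 0, -6], [0, 0, -10], [0, 0, -13], [0, 0, -13], [0, 0, -13]], yaw=[0, 0, 0, 0, 0, 0, 0, 0])

```text
t: 12.7
ee_pos: [0.5176, -0.1882, 0.3767]
tool_rot: [[-0.984, 0.176, 0.002], [0.176, 0.984, -0.002], [-0.002, -0.001, -1.0]]
wrist_force: [-0.2, -0.2, -1.1]
grip_width: 0.127
gripper_force: 59.0
```

Run:
```python
from h import *
np.set_printoptions(precision=4,suppress=True)
s=ctrl.state();print(s['t'],s['ee_pos'],s['tool_rot'],s['joints'])
im,W=snap('wrist')
for n in['holder_wide_grip','holder_wide_center','holder_narrow_grip']:
    print(n,[(np.round(r['pixel'],1).tolist(),round(r['conf'],2)) for r in ctrl.mark_of(n,'wrist')[:3]])
g=s['ee_pos']+.155*s['tool_rot'][:,2];print(proj(W,g),proj(W,g-[0,0,.038]))
a=im[100:480,140:500]
P={}
for c in('side','top'):
    i2,P[c]=snap(c)
    for n in['holder_wide_grip','holder_wide_center','channel','lid_handle','seat_top']:
        print(c,n,[(np.round(r['pixel'],1).tolist(),round(r['conf'],2)) for r in ctrl.mark_of(n,c)[:3]])
    print(proj(P[c],g),proj(P[c],g-[0,0,.038]))
    if c=='side': b=i2[180:340,230:400]
cv2.imwrite('pics/c2.png',np.hstack([a,cv2.resize(b,(403,380))])[:,:,::-1])
```

```text
12.7 [ 0.5176 -0.1882  0.3767] [[-0.9843  0.1763  0.0018]
 [ 0.1763  0.9843 -0.0015]
 [-0.002  -0.0012 -1.    ]] [-19.9661  16.7103  -0.6588  72.5061  -0.049   -9.8134]
holder_wide_grip [([14.8, 279.4], 0.69), ([305.9, 343.2], 0.57)]
holder_wide_center []
holder_narrow_grip [([310.9, 116.4], 0.69)]
[308.6496 340.4996] [308.3918 295.1393]
side holder_wide_grip [([354.0, 199.2], 0.81), ([290.0, 197.4], 0.77), ([330.1, 334.8], 0.72)]
side holder_wide_center [([289.9, 217.7], 0.64), ([357.0, 211.8], 0.59), ([437.0, 337.3], 0.51)]
side channel [([306.2, 301.5], 0.68), ([385.0, 229.5], 0.16)]
side lid_handle [([383.6, 230.4], 0.64)]
side seat_top [([331.5, 331.5], 0.22)]
[291.6516 197.5029] [292.186 214.459]
top holder_wide_grip [([276.4, 149.7], 0.58)]
top holder_wide_center [([277.9, 146.6], 0.54)]
top channel [([391.3, 321.7], 0.39)]
top lid_handle [([440.0, 268.4], 0.84)]
top seat_top [([389.3, 320.4], 0.46)]
[330.1502 279.3992] [329.8776 279.9609]
```

View pics/c2.png

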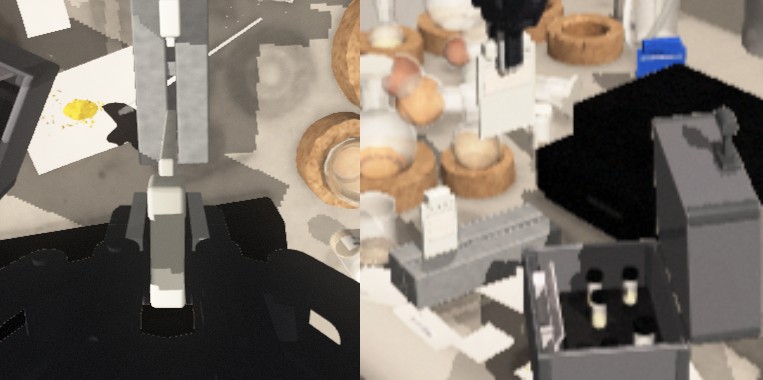

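The holder is held and lifted with its rib centred in the pads; the narrow one stays in its slot. Moving over the channel and turning the width along the case's y.

step_arm(delta_pos=[[2, -5, 0], [4, -10, 0], [6, -15.9, 0], [6, -15.9, 0], [6, -15.9, 0], [6, -15.9, 0], [6, -15.9, 0], [6, -15.9, 0], [6, -15.9, 0], [6, -15.9, 0], [6, -15.9, 0]], yaw=[-0.14, -0.28, -0.42, -0.56, -0.7, -0.84, -0.98, -1.12, -1.12, -1.12, -1.12])

```text
t: 14.6
ee_pos: [0.4306, -0.3338, 0.3757]
tool_rot: [[-0.59, -0.808, -0.0], [-0.808, 0.59, -0.0], [0.0, -0.0, -1.0]]
wrist_force: [-0.4, 0.1, -1.0]
grip_width: 0.129
gripper_force: 58.9
```

Run:
```python
from h import *
np.set_printoptions(precision=4,suppress=True)
s=ctrl.state();print(s['t'],s['ee_pos'],s['tool_rot'],s['joints'])
im,W=snap('wrist','w4.png')
R=s['tool_rot'];g=s['ee_pos']+.155*R[:,2]
for n in['holder_wide_grip','holder_wide_center','channel','seat_top','lid_hinge']:
    print(n,[(np.round(r['pixel'],1).tolist(),round(r['conf'],2)) for r in ctrl.mark_of(n,'wrist')[:3]])
print('grip',proj(W,g),'chan',proj(W,[.4309,-.3341,.076]))
for x in(.028,-.028):
  print('low edge corner',x,[proj(W,g+R@[x,y,.083]) for y in(-.0025,.0025)])
i2,p=snap('side')
for n in['holder_wide_grip','holder_wide_center']:
    print(n,[(np.round(r['pixel'],1).tolist(),round(r['conf'],2)) for r in ctrl.mark_of(n,'side')[:3]])
print(proj(p,g),proj(p,g-[0,0,.038]))
cv2.imwrite('pics/w4c.png',cv2.resize(im[140:380,180:480],(750,600),interpolation=cv2.INTER_CUBIC)[:,:,::-1])
```

```text
14.6 [ 0.4306 -0.3338  0.3757] [[-0.5897 -0.8076 -0.    ]
 [-0.8076  0.5897 -0.0001]
 [ 0.0001 -0.     -1.    ]] [-37.7799  16.2174  -1.5167  72.2629  -0.0047 -91.6445]
holder_wide_grip [([308.6, 341.0], 0.86)]
holder_wide_center []
channel [([305.4, 234.3], 0.82)]
seat_top [([304.5, 217.4], 0.64)]
lid_hinge [([149.0, 235.4], 0.77)]
grip [305.9189 341.0478] chan [305.8678 232.0582]
low edge corner 0.028 [array([301.4342, 209.6698]), array([311.222 , 209.6821])]
low edge corner -0.028 [array([301.6776, 310.0726]), array([310.8012, 310.0827])]
holder_wide_grip [([302.9, 235.6], 0.72), ([352.9, 198.7], 0.55)]
holder_wide_center [([302.7, 255.4], 0.82), ([355.7, 209.5], 0.7), ([260.0, 265.0], 0.36)]
[304.6881 236.3818] [305.0566 255.2183]
```

View pics/w4c.png

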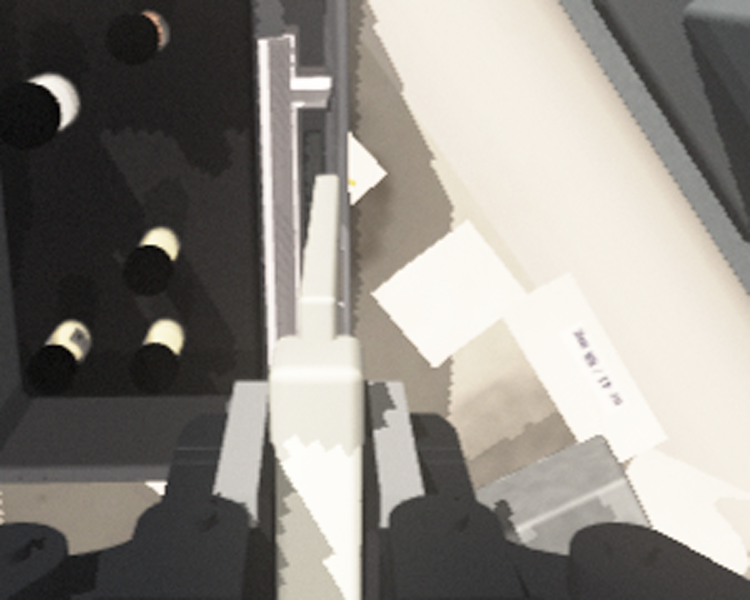

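The plate's lower corner is at crop (327,175), the lip at x 258–297, the front wall at ~330–348 and the far end stop at (312,90). Refining the offsets numerically.

Run:
```python
from h import *
np.set_printoptions(precision=4,suppress=True,linewidth=200)
im=cv2.imread('pics/w4.png',0);W=ctrl.camera_params('wrist')
for r in(190,200,206,212,216,224,240,256): print(r,im[r,280:324].tolist())
print('col',[im[r,303:308].mean().round() for r in range(164,194)])
u=np.array([.8087,-.588,0]);v=np.array([.588,.8087,0]);c=np.array([.4309,-.3341,0])
for z in(.066,.070,.076):
  for y in(.031,.034,.050): print(z,y,[proj(W,c+v*y+u*x+[0,0,z]) for x in(-.010,-.004,.004)])
```

```text
190 [35, 36, 58, 71, 170, 238, 246, 230, 169, 146, 146, 151, 149, 143, 144, 151, 156, 204, 189, 105, 89, 75, 77, 75, 77, 77, 76, 78, 79, 81, 103, 119, 116, 112, 102, 115, 131, 132, 124, 100, 86, 91, 92, 114]
200 [38, 33, 57, 74, 146, 230, 246, 236, 187, 147, 152, 153, 148, 142, 148, 150, 150, 212, 211, 114, 93, 72, 77, 83, 79, 81, 84, 82, 79, 78, 102, 117, 117, 113, 108, 123, 137, 134, 124, 218, 248, 248, 248, 248]
206 [42, 36, 50, 68, 129, 223, 245, 240, 205, 149, 150, 154, 146, 142, 146, 151, 149, 221, 223, 123, 100, 75, 75, 86, 83, 84, 87, 85, 77, 74, 95, 118, 117, 115, 108, 125, 138, 130, 125, 218, 248, 248, 248, 248]
212 [42, 39, 45, 60, 114, 219, 245, 245, 223, 151, 149, 153, 152, 150, 148, 148, 151, 204, 216, 143, 98, 74, 71, 83, 84, 93, 193, 237, 238, 236, 236, 236, 234, 233, 219, 167, 131, 133, 126, 194, 225, 231, 244, 248]
216 [43, 36, 45, 62, 87, 208, 245, 245, 224, 147, 151, 154, 153, 148, 149, 152, 149, 208, 219, 148, 96, 76, 74, 83, 87, 189, 236, 238, 238, 237, 237, 235, 234, 231, 215, 165, 130, 133, 128, 209, 245, 248, 248, 249]
224 [47, 40, 38, 57, 75, 176, 238, 245, 
[... 1364 characters left out ...]
622])]
0.066 0.05 [array([319.5028, 295.0154]), array([311.2752, 294.9997]), array([300.3047, 294.9787])]
0.07 0.031 [array([319.9491, 272.4032]), array([311.4667, 272.3866]), array([300.1563, 272.3644])]
0.07 0.034 [array([319.9036, 276.3827]), array([311.445 , 276.3662]), array([300.1664, 276.3442])]
0.07 0.05 [array([319.6654, 297.235 ]), array([311.3315, 297.2191]), array([300.2193, 297.1978])]
0.076 0.031 [array([320.2113, 275.4051]), array([311.5581, 275.3882]), array([300.0202, 275.3657])]
0.076 0.034 [array([320.1641, 279.4559]), array([311.5358, 279.4391]), array([300.0309, 279.4167])]
0.076 0.05 [array([319.9172, 300.6739]), array([311.4187, 300.6577]), array([300.0868, 300.6362])]
```

Run:
```python
from h import *
np.set_printoptions(precision=3,suppress=True,linewidth=200)
im=cv2.imread('pics/w4.png',0);W=ctrl.camera_params('wrist')
u=np.array([.8087,-.588,0]);v=np.array([.588,.8087,0]);c=np.array([.4309,-.3341,0])
print('stop',[(z,proj(W,c-v*.031+[0,0,z])[1]) for z in(.06,.066,.07,.076)])
print('lip end',[(z,proj(W,c-v*.05+u*.006+[0,0,z])) for z in(.066,.07,.076)])
print('side wall',[(y,proj(W,c+v*y+u*.045+[0,0,.076])) for y in(.069,.075)],[(y,proj(W,c+v*y+[0,0,.076])) for y in(-.069,-.075)])
print([ (r,int(im[r,284:290].mean())) for r in range(146,164)])
print([ (r,int(im[r,232:242].mean())) for r in range(292,340)])
print([ (r,int(im[r,300:307].mean())) for r in range(100,170,2)])
```

```text
stop [(0.06, np.float64(182.72360999312875)), (0.066, np.float64(183.95297175118773)), (0.07, np.float64(184.80115201322812)), (0.076, np.float64(186.11877853294874))]
lip end [(0.066, array([296.942, 155.279])), (0.07, array([296.8  , 155.736])), (0.076, array([296.579, 156.445]))]
side wall [(0.069, array([243.087, 324.914])), (0.075, array([243.421, 332.438]))] [(-0.069, array([306.005, 125.62 ])), (-0.075, array([306.019, 115.62 ]))]
[(146, 105), (147, 104), (148, 102), (149, 104), (150, 102), (151, 103), (152, 102), (153, 102), (154, 111), (155, 161), (156, 200), (157, 198), (158, 196), (159, 200), (160, 199), (161, 199), (162, 198), (163, 200)]
[(292, 23), (293, 25), (294, 26), (295, 26), (296, 27), (297, 31), (298, 42), (299, 60), (300, 60), (301, 61), (302, 60), (303, 61), (304, 60), (305, 60), (306, 60), (307, 60), (308, 61), (309, 60), (310, 61), (311, 60), (312, 61), (313, 60), (314, 60), (315, 61), (316, 59), (317, 61), (318, 61), (319, 60), (320, 60), (321, 61), (322, 60), (323, 61), (324, 62), (325, 67), (326, 82), (327, 93), (328, 98), (329, 98), (330, 98), (331, 99), (332, 126), (333, 178), (334, 166), (335, 147), (336, 141), (337, 141), (338, 140), (339, 140)]
[(100, 205), (102, 204), (104, 203), (106, 202), (108, 201), (110, 201), (112, 200), (114, 166), (116, 154), (118, 143), (120, 134), (122, 122), (124, 77), (126, 90), (128, 89), (130, 75), (132, 73), (134, 79), (136, 79), (138, 80), (140, 78), (142, 80), (144, 79), (146, 78), (148, 79), (150, 78), (152, 78), (154, 78), (156, 78), (158, 78), (160, 78), (162, 77), (164, 77), (166, 92), (168, 113)]
```

View pics/w4.png

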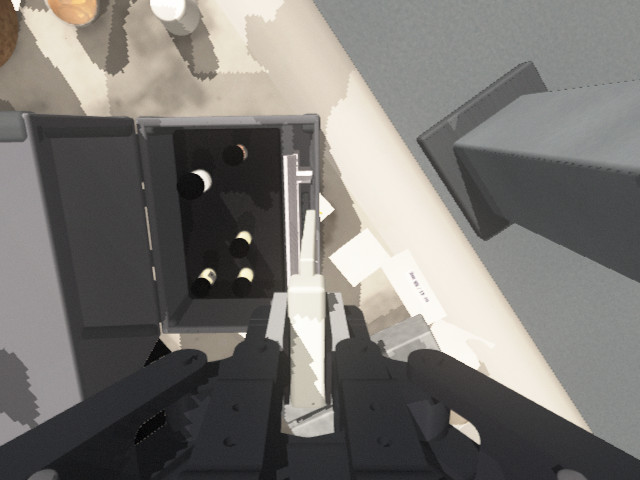

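Along y the fit is within 0.5 mm. Across, the holder's tip sits ~3 mm to the front of the channel centre (including a ~1.7° lean). Correcting and descending to just above the mouth.

step_arm(delta_pos=[[0.04, -0.29, 2], [0.04, -0.29, 4], [0.04, -0.29, 5.3], [0.04, -0.29, 5.5], [0.04, -0.29, 5.5], [0.04, -0.29, 5.5]], yaw=[0, 0, 0, 0, 0, 0])

```text
t: 15.65
ee_pos: [0.4329, -0.336, 0.3214]
tool_rot: [[-0.587, -0.809, 0.001], [-0.809, 0.587, -0.001], [0.0, -0.001, -1.0]]
wrist_force: [-0.1, 0.1, -1.2]
grip_width: 0.126
gripper_force: 59.0
```

Run:
```python
from h import *
s=ctrl.state();print(s['ee_pos'],s['wrist_force'])
im,W=snap('wrist','w5.png')
cv2.imwrite('pics/w5c.png',cv2.resize(im[100:300,240:390],(600,800)[:2] if 0 else (450,600),interpolation=cv2.INTER_CUBIC)[:,:,::-1])
g=cv2.cvtColor(im,cv2.COLOR_RGB2GRAY)
R=s['tool_rot'];q=s['ee_pos']+.155*R[:,2]
print([proj(W,q+R@[.028,y,.083]) for y in(-.0025,.0025)])
for r in(140,160,180,190,200,204,208,212,216,224): print(r,g[r,276:332].tolist())
```

```text
[ 0.43293501 -0.33604296  0.32144235] [-0.11050031  0.11194214 -1.1766235 ]
[array([301.46653222, 209.66465651]), array([311.25471837, 209.67677113])]
140 [42, 40, 35, 41, 45, 70, 96, 107, 106, 108, 109, 106, 107, 107, 106, 98, 82, 80, 80, 78, 79, 82, 79, 81, 81, 76, 81, 81, 80, 80, 81, 80, 82, 82, 82, 83, 78, 82, 82, 76, 70, 72, 72, 72, 93, 110, 109, 121, 136, 137, 137, 135, 118, 109, 120, 121]
160 [37, 39, 39, 34, 34, 55, 92, 102, 106, 106, 102, 104, 106, 106, 107, 107, 104, 105, 107, 105, 110, 114, 117, 114, 114, 117, 111, 97, 77, 80, 81, 79, 80, 82, 80, 81, 80, 83, 81, 77, 82, 98, 108, 109, 108, 109, 112, 118, 131, 136, 136, 135, 119, 107, 127, 152]
180 [42, 41, 38, 37, 35, 43, 62, 88, 121, 195, 231, 231, 217, 165, 129, 131, 125, 119, 119, 124, 128, 126, 119, 124, 176, 199, 154, 114, 117, 117, 115, 115, 116, 117, 117, 113, 116, 118, 118, 117, 112, 107, 108, 107, 110, 107, 109, 118, 132, 135, 132, 132, 116, 104, 115, 128]
190 [39, 43, 39, 40, 37, 39, 56, 89, 106, 187, 231, 232, 226, 184, 126, 121, 121, 129, 126, 119, 121, 125, 130, 127, 122, 118, 118, 112, 115, 116, 112, 112, 114,
[... 1012 characters left out ...]
167, 227, 227, 141, 93, 79, 191, 239, 241, 240, 239, 238, 237, 236, 225, 163, 88, 97, 112, 109, 111, 108, 112, 117, 127, 134, 132, 133, 116, 218, 249, 249]
216 [55, 53, 49, 48, 44, 40, 41, 61, 89, 127, 223, 247, 248, 238, 192, 156, 156, 154, 149, 152, 151, 151, 150, 150, 154, 222, 230, 146, 96, 161, 229, 240, 241, 239, 238, 238, 239, 235, 220, 160, 87, 92, 112, 112, 111, 112, 111, 117, 129, 134, 131, 132, 118, 217, 248, 249]
224 [54, 57, 53, 50, 40, 39, 38, 60, 77, 98, 215, 248, 248, 243, 210, 155, 154, 156, 153, 152, 155, 152, 154, 154, 156, 225, 238, 173, 199, 239, 240, 239, 240, 238, 239, 238, 236, 232, 204, 155, 92, 92, 113, 111, 111, 113, 112, 96, 106, 134, 134, 133, 113, 217, 249, 249]
```

View pics/w5c.png

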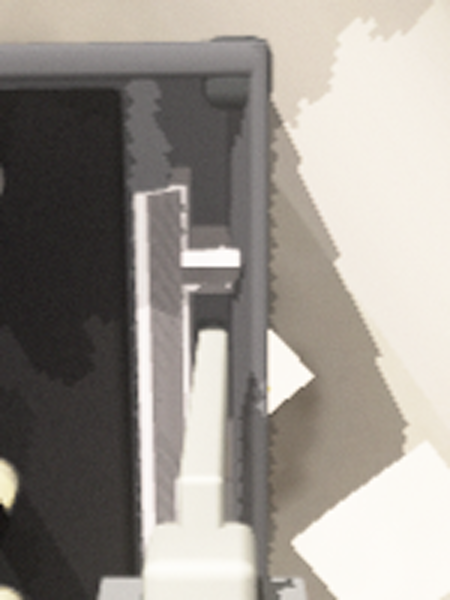

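The tip is centred in the mouth (plate px 305.8–315, slot 303–317), with a few mm to the end stop. Sliding in slowly.

step_arm(delta_pos=[[0.03, 0, 0.4], [0.04, 0, 0.8], [0.04, 0, 1.2], [0.04, 0, 1.5], [0.04, 0, 1.8], [0.04, 0, 2.0], [0.04, 0, 2.0]], yaw=[0, 0, 0, 0, 0, 0, 0])

```text
t: 16.4
ee_pos: [0.4324, -0.3361, 0.3003]
tool_rot: [[-0.587, -0.809, -0.0], [-0.809, 0.587, 0.0], [0.0, 0.001, -1.0]]
wrist_force: [-1.8, 1.1, -0.1]
grip_width: 0.13
gripper_force: 59.0
```

step_arm(delta_pos=[[0, 0.03, 0.3], [0, 0.05, 0.6], [0, 0.05, 0.9], [0, 0.05, 1.2], [0, 0.05, 1.5], [0, 0.05, 1.8], [0, 0.05, 2.1], [0, 0.05, 2.3], [0, 0.05, 2.3]], yaw=[0, 0, 0, 0, 0, 0, 0, 0, 0])

```text
t: 17.3
ee_pos: [0.432, -0.3359, 0.2773]
tool_rot: [[-0.587, -0.809, -0.0], [-0.809, 0.587, 0.0], [0.0, 0.0, -1.0]]
wrist_force: [-0.3, -0.3, -0.8]
grip_width: 0.129
gripper_force: 58.9
```

step_arm(delta_pos=[[0, 0, 0.15], [0, 0, 0.3], [0, 0, 0.45], [0, 0, 0.6], [0, 0, 0.7], [0, 0, 0.7]], yaw=[0, 0, 0, 0, 0, 0], grip_force=80)

```text
t: 17.9
ee_pos: [0.4322, -0.336, 0.2709]
tool_rot: [[-0.587, -0.809, 0.0], [-0.809, 0.587, -0.0], [0.0, -0.001, -1.0]]
wrist_force: [0.8, 0.6, 5.5]
grip_width: 0.123
gripper_force: 82.7
```

step_arm(delta_pos=[[0, 0, 0.1], [0, 0, 0.2], [0, 0, 0.3], [0, 0, 0.3], [0, 0, 0.3]], yaw=[0, 0, 0, 0, 0])

```text
t: 18.4
ee_pos: [0.4322, -0.336, 0.2682]
tool_rot: [[-0.587, -0.809, 0.001], [-0.809, 0.587, -0.001], [0.0, -0.001, -1.0]]
wrist_force: [-0.7, 0.8, 7.0]
grip_width: 0.124
gripper_force: 83.0
```

step_arm(delta_pos=[[0, 0, 0.1], [0, 0, 0.15], [0, 0, 0.2], [0, 0, 0.2]], yaw=[0, 0, 0, 0])

```text
t: 18.8
ee_pos: [0.4325, -0.3363, 0.2679]
tool_rot: [[-0.587, -0.809, 0.003], [-0.809, 0.587, -0.002], [0.0, -0.004, -1.0]]
wrist_force: [-2.1, 2.2, 22.3]
grip_width: 0.121
gripper_force: 85.4
```

The force jumped to 22 N with no further travel, at exactly the height expected for a fully pressed seat. Checking that it holds and that the lid is still up.

step_arm(delta_pos=[[0, 0, 0], [0, 0, 0], [0, 0, 0], [0, 0, 0], [0, 0, 0]], yaw=[0, 0, 0, 0, 0])

```text
t: 19.3
ee_pos: [0.4325, -0.3363, 0.2679]
tool_rot: [[-0.587, -0.809, 0.003], [-0.809, 0.587, -0.002], [0.0, -0.004, -1.0]]
wrist_force: [-2.9, 1.7, 21.6]
grip_width: 0.123
gripper_force: 85.4
```

Run:
```python
from h import *
i,p=snap('side','end.png')
for n in['lid_handle','holder_wide_grip','holder_narrow_grip','beaker_mark']: print(n,[(np.round(r['pixel']).tolist(),round(r['conf'],2)) for r in ctrl.mark_of(n,'side')[:2]])
print(proj(p,[.4325,-.336,.113]))
s=ctrl.state();print(s['ee_pos'],s['wrist_force'],s['gripper_force'])
if s['wrist_force'][2]>12: print(ctrl.hand_in())
```

```text
lid_handle [([385.0, 230.0], 0.59)]
holder_wide_grip [([306.0, 284.0], 0.65), ([357.0, 200.0], 0.64)]
holder_narrow_grip [([259.0, 262.0], 0.76), ([231.0, 282.0], 0.15)]
beaker_mark [([231.0, 280.0], 0.75)]
[307.2293266  288.05898373]
[ 0.43251262 -0.33625187  0.2678871 ] [-2.36258748  2.27089359 21.71181486] 85.3979828953743
the job is handed in; nothing more can be done
None
```

Handed in at about 19 s: the lid stands open, the wide holder is held pressed home (about 22 N, no further travel), and the narrow holder and the beaker still show where they stood (the other glassware was not re-checked).

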